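Back the slat feeder off one notch

TASK

The bench slat feeder has been wound one notch too far. With a fingertip, push the pawl's thumb lever over so that the pawl lifts off the ratchet wheel and stays thrown back, push the wheel backward (its top moving toward the pawl's pivot) by one notch, then tip the pawl back down so that it sits fully in the next notch. Leave the other things on the bench where they are.

Things in the scene. Friction and masses are not known exactly. Their poses are not given: they have to be found in the camera images.
- feeder: slat feeder bolted to the bench: green base plate (190 x 170 x 10 mm), two green upright cheeks with a ribbed rubber roller between, and an upright steel ratchet wheel with a pawl outside the -y cheek. Origin: on the bench top straight below the middle of the wheel; z up. The wheel stands in the feeder's x-z plane, its axle along y. The space on the wheel's -y side is open.
- axle (a point): middle of the ratchet wheel, 85 mm above the bench. Wheel: 12 mm thick (feeder y -6 to +6 mm), eight saw teeth, tip radius 58 mm, root radius 44 mm. The cheek beside it fills y 14 to 24 mm: its top is at z = 97 mm, but at z = 130 mm for x 35 to 85 mm, where it carries the pawl. Roller: y 32 to 110 mm, radius 36 mm.
- wheel (a joint): ratchet wheel, rad; 0 with a tooth face against the seated pawl; grows turning backward (top of the wheel towards the feeder's +x and the pawl's pivot). One notch = 0.785. The seated pawl blocks backward turning and leaves 0.2 of play forward; it starts at -0.12 to -0.02. After one notch back the pawl can seat at 0.58 to 0.79. The wheel stays where it is left; about 4 N at a pin turns it.
- pin (a point): on the wheel pin that starts near the top of the wheel, 20 degrees before the top (on the feeder's -x side) at wheel reading 0. Four such steel pins, 9 mm thick, 90 degrees apart, 40 mm from the axle, stand out of the wheel's face along the feeder's -y, from y = -6 to -46 mm; this point lies on the pin's axis at y = -28 mm and turns with the wheel.
- pawl (a joint): pawl, rad; 0 seated in a notch, grows as it lifts, 1.35 thrown back on its stop. It swings freely by its own weight: balanced at about 0.8; below 0.7 it falls back on to the wheel, above 0.95 it falls on to the stop and stays there. Lying on a tooth instead of in a notch it reads 0.05 to 0.35.
- pawl_pivot (a point): pawl's pivot, parallel to the axle, in the middle of the pawl's width: feeder x = 57 mm, y = 0, z = 126 mm
- thumb_ball (a point): centre of the black 16 mm ball on the end of the pawl's thumb lever. The lever is an 8 mm rod standing off the pivot at feeder y = -29 mm, beside the pawl arm; the ball is 42 mm from the pivot: straight above it with the pawl seated, nearly level with it on the feeder's +x side with the pawl thrown back.
- pawl_end (a point): top of the free end of the pawl arm, over its nose, 40 mm from the pivot. The arm (feeder y -6 to +6 mm, 8 to 12 mm thick) runs from the pivot to here: towards the feeder's -x and a little up when seated, nearly upright over the pivot when thrown back; pushing it then towards -x, 15 to 35 mm above the pivot, tips it back down.
- block: loose wooden block, 60 x 45 x 50 mm, beside the feeder; origin under its centre; leave alone
- plug: loose wooden plug, 36 mm across, 30 mm high, beside the feeder; origin under its centre; leave alone
- slat: loose slat, 35 x 200 x 18 mm, long along its y, beside the feeder's roller; origin under its centre; leave alone
- driver: screwdriver lying beyond the feeder, along its x; leave alone
- tin: open aluminium tin, 80 mm across, 90 mm high; origin under its centre; leave alone
- glue: closed white bottle, 56 mm across, 140 mm high; origin under its centre; leave alone

How it is judged:
By the outcome, as a careful person would: the job done as asked, in the order asked, and still so for the second after the job is handed in, with the robot touching nothing.
It also fails if it takes over 51 s, if anything falls off the work surface, if the arm or the gripper's body presses on something with over 40 N, if the wrist force passes 120 N, or if a joint passes its speed limit or range.

ROBOT

A 6-joint arm with a two-finger parallel gripper is mounted at the origin on the work surface. World frame = base frame: x ahead of the robot, y to its left, z up, the work surface at z = 0. Lengths are in m, angles in degrees, forces in N, time in s.
With the tool pointing down it reaches from about 0.225 to 0.875 m from the base axis. Payload 3.4 kg.
Tool frame: the origin (TCP) lies midway between the tips of the shut fingers; the grasp point (between the pads) lies 19 mm behind it; z points along the fingers, y is the direction in which the jaws open and shut (so a half turn about z gives the same grasp; the last joint's range is limited). The gripper opens to 85 mm and grips with 20 to 120 N. Pads are 22 mm wide; open, the fingers measure 114 mm over their backs; the gripper's body (76 mm by 85 mm) begins 54 mm behind the grasp point. The pads swing forward as they close: fully open they stand 13 mm farther back than shut.
Start: joints at [-82.907, 15.808, 86.224, -0, 77.962, -6.933], TCP at [0.139, -0.558, 0.207] pointing down, gripper open.
Joint ranges: [-165.64, 165.64], [-43.16, 119.46], [12.63, 154.43], [-67.54, 247.53], [6.08, 155.33], [-154.97, 154.97]. Speed limits (degrees/s): [147.25, 147.25, 180, 180, 180, 180].

INTERFACE

Orientations are given as a 3x3 rotation matrix whose columns are the frame's x, y, z axes.
In Python, from station import robot gives the robot as it stands.
- The arm moves only by the shell command python3 -m jog 'ROWS'. ROWS is JSON, a list of rows, each a list of 3 entries, a list of its own where there are three numbers: the turn, a rotation vector about the tool's x, y, z scaled (see below), then the shift along the tool's x, y, z scaled (see below), then the opening, from 0 (shut) to 1 (fully open). In form: [[[wx, wy, wz], [dx, dy, dz], jaw], ...]. A call has 1 to 5 rows; each row is the pose to reach, as a shift and turn from the pose measured when the call began, along the tool's axes at that moment, turning the shorter way round; what a row does not reach only later rows make up. The controller multiplies each number of a shift by 0.1 m and each number of a turn by pi rad. A row lasts 1/12 s, in which the tool goes at most 41.7 mm and 7.16 degrees, less where a joint would pass 70% of its speed; a pose out of reach is approached as far as the arm can. A call with a number of a shift or a turn outside -1 to 1 is refused whole. A call with a gripper value outside its range is refused whole. The fingers move at their own pace and stop on an object; the grip force is fixed at half the most. Time passes only in rows, so rows that repeat a pose let the fingers close. It gives the time, the measured TCP pose, the force and the opening at its end, in the units of the state.
- robot.get_state(): the state, without advancing time (a new reading comes with each control period).
- robot.grab_frame(name): name is "scene" or "top" or "wrist"; returns a dict with "pixels" (420x560x3 uint8, red, green, blue), "fx", "fy", "cx", "cy" (pixels), "distortion" ([k1, k2, p1, p2, k3] as OpenCV has them; the pictures are not rectified), "R" (3x3) and "t" (3): a world point X has camera coordinates R X + t. Camera axes: x right, y down, z forward; pixel columns grow to the right and rows downward; lengths in m; the calibration is good to about 2 mm. A picture is of the moment at which its call begins. There is no depth.
- robot.close_job(): hands the job in, once; it reports no verdict.
The state is a dict: "clock": time; "q": joint angles; "joint_velocities": joint speeds; "effort": joint torques, N m; "ee_pos": TCP position; "ee_rot": TCP orientation; "contact_force": force on the tool from outside, world axes, zero at the start; "wrist_torque": the same for the moment, N m; "finger_gap": finger opening in m.
Only numpy, scipy, OpenCV 4.12 (cv2) and the standard library are available. Lean on these libraries where they do the work, as an engineer would, in place of code of your own. Each camera call takes 0.05 s, during which the arm holds its last target. There are 200 camera calls.

## Working session

There is one attempt and no reset: what is moved stays moved. The work goes in short steps, Python scripts to look and compute and a shell command to move; the robot and the scene stay as the last step left them, time stands still between calls to the robot, and variables do not carry over. Pictures are saved under pics/ and viewed, about 8 in all and at most 12, crops included, and the job is handed in when it is done.

```bash
ls; mkdir -p pics; cat > h.py <<'E'
from station import robot
import numpy as np, cv2
def grab(n,save=None):
    f=robot.grab_frame(n); f['K']=np.array([[f['fx'],0,f['cx']],[0,f['fy'],f['cy']],[0,0,1.]])
    f['D']=np.array(f['distortion'],float);f['R']=np.array(f['R']);f['t']=np.array(f['t'])
    if save: cv2.imwrite('pics/'+save,cv2.cvtColor(f['pixels'],cv2.COLOR_RGB2BGR))
    return f
def ray(f,uv):
    p=cv2.undistortPoints(np.array([[uv]],float),f['K'],f['D'])[0,0]
    d=f['R'].T@np.array([p[0],p[1],1.]); return -f['R'].T@f['t'], d/np.linalg.norm(d)
def onz(f,uv,z):
    o,d=ray(f,uv); return o+d*(z-o[2])/d[2]
def proj(f,X):
    return cv2.projectPoints(np.array(X,float).reshape(-1,1,3),cv2.Rodrigues(f['R'])[0],f['t'],f['K'],f['D'])[0][:,0]
def tri(a,b):
    (o1,d1),(o2,d2)=a,b; A=np.stack([d1,-d2],1); s=np.linalg.lstsq(A,o2-o1,rcond=None)[0]
    p,q=o1+s[0]*d1,o2+s[1]*d2; return (p+q)/2,np.linalg.norm(p-q)
E
python3 - <<'E'
from h import *
a=grab('scene','s0.png');b=grab('top','t0.png')
for f in(a,b): print((-f['R'].T@f['t']).round(3),f['R'].round(2).tolist(),f['fx'])
s=robot.get_state();print(s['clock'],s['ee_pos'],np.round(s['ee_rot'],3).tolist(),s['finger_gap'],s['contact_force'])
E
```

```text
pics
[ 1.449 -0.288  0.675] [[0.32, 0.95, -0.01], [0.49, -0.17, -0.86], [-0.81, 0.27, -0.52]] 458.8966905163622
[0.489 0.01  1.407] [[-0.03, -1.0, -0.0], [-1.0, 0.03, -0.08], [0.08, 0.0, -1.0]] 428.03951631666644
0.1 [ 0.13932208 -0.55733673  0.20581058] [[0.97, 0.242, -0.0], [0.242, -0.97, 0.002], [0.0, -0.002, -1.0]] 0.08516581427031678 [0.96860798 0.14315795 1.54688858]
```

View pics/s0.png

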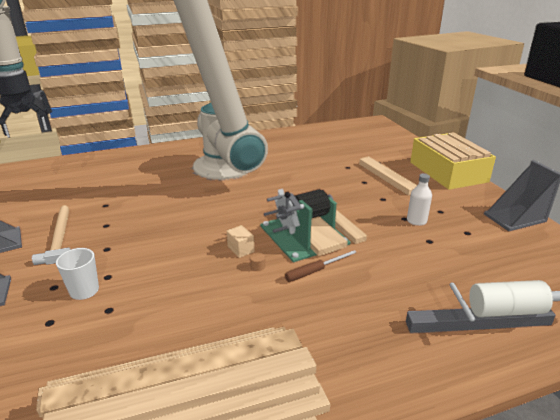

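View pics/t0.png

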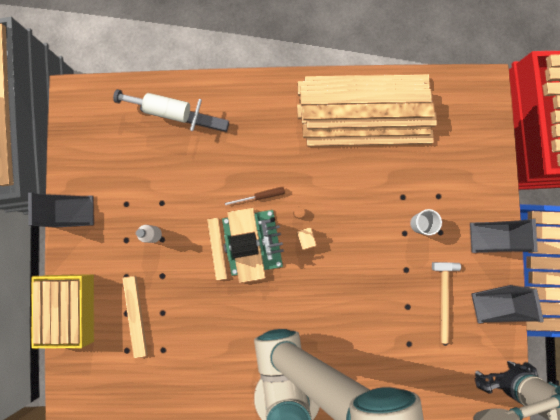

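The scene view shows the feeder at about (300,220), with the block at (240,240) and the plug at (257,262). In the top view the feeder is at about (255,243), with its wheel on the right (world -y) side. I'll zoom in next.

```bash
python3 - <<'E'
import cv2,numpy as np
a=cv2.imread('pics/s0.png')[175:285,220:370];b=cv2.imread('pics/t0.png')[195:290,200:325]
a=cv2.resize(a,None,fx=5.2,fy=5.2,interpolation=cv2.INTER_CUBIC);b=cv2.resize(b,None,fx=6,fy=6,interpolation=cv2.INTER_CUBIC)
cv2.imwrite('pics/s0c.png',a);cv2.imwrite('pics/t0c.png',b)
E
```

```text
(no output)
```

View pics/s0c.png

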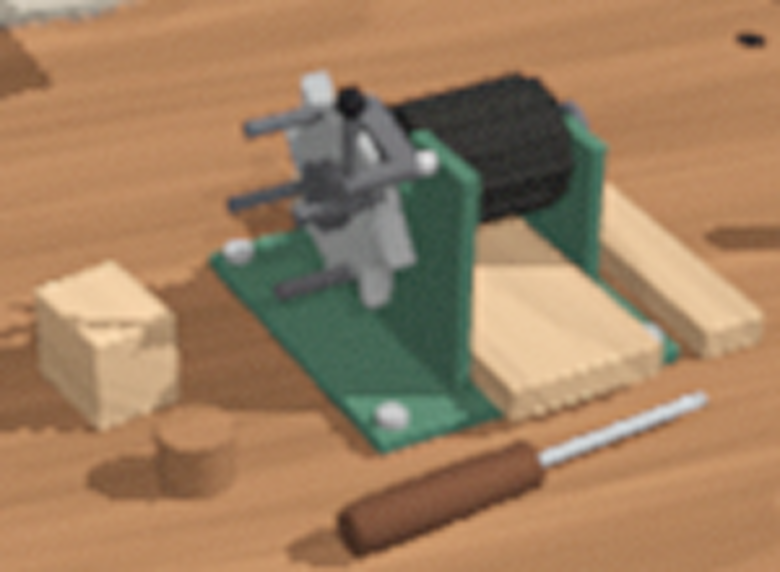

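View pics/t0c.png

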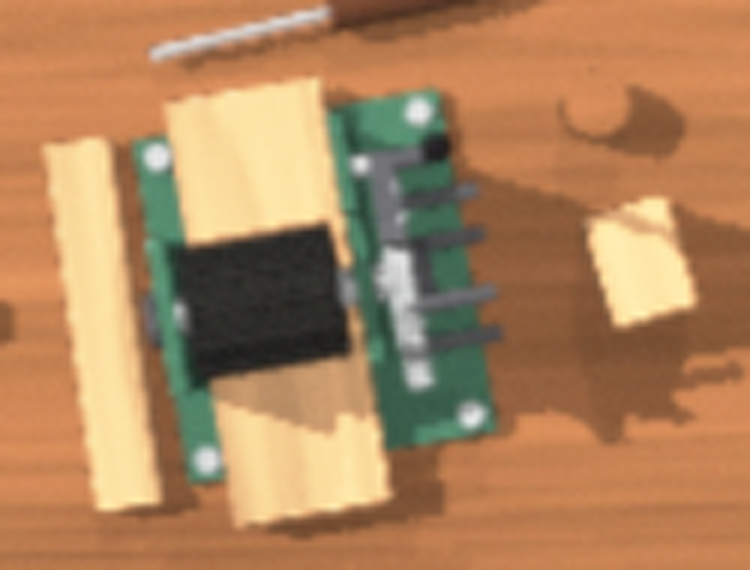

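The crops show the pawl seated. The black ball is at scene-crop (350,102) and top-crop (436,146). The four base bolts and the plate corners are clear.

```bash
cat >> h.py <<'E'
def load(n):
    f=grab(n); return f
E
python3 - <<'E'
from h import *
a=grab('scene');b=grab('top')
T=lambda u,v:(200+(u+.5)/6-.5,195+(v+.5)/6-.5); S=lambda u,v:(220+(u+.5)/5.2-.5,175+(v+.5)/5.2-.5)
c=[onz(b,T(*p),.01) for p in[(135,145),(438,92),(495,430),(190,483)]]
c2=[onz(b,T(*p),.013) for p in[(158,157),(420,112),(472,415),(207,460)]]
for c in(c,c2):
    c=np.array(c);m=c.mean(0)
    ex=(c[0]+c[1]-c[2]-c[3]);ey=(c[0]+c[3]-c[1]-c[2])
    print(c.round(4).tolist(),m.round(4),np.linalg.norm(ex)/2,np.linalg.norm(ey)/2,np.degrees(np.arctan2(ex[1],ex[0])),np.degrees(np.arctan2(-ey[0],ey[1])))
th=(np.arctan2(ex[1],ex[0])+np.arctan2(-ey[0],ey[1]))/2
# ball refine by dark mask
def dark(f,uv,r=5):
    u,v=map(int,np.round(uv));p=f['pixels'][v-r:v+r+1,u-r:u+r+1].astype(float).max(2);m=p<38
    ys,xs=np.nonzero(m);return (u-r+xs.mean(),v-r+ys.mean()),m.sum()
pa,na=dark(a,S(350,102));pb,nb=dark(b,T(436,146));print(S(350,102),pa,na,T(436,146),pb,nb)
B,e=tri(ray(a,pa),ray(b,pb));print('ball',B.round(4),e, onz(b,pb,.168).round(4))
R=np.array([[np.cos(th),-np.sin(th),0],[np.sin(th),np.cos(th),0],[0,0,1]])
O=B-R@[.057,-.029,.168];print('th',np.degrees(th),'O',O.round(4),'plate centre in feeder',(R.T@(m-O)).round(4))
E
```

```text
[[0.5821, 0.1982, 0.01], [0.6069, 0.0322, 0.01], [0.4227, 0.0058, 0.01], [0.3982, 0.1714, 0.01]] [0.5025 0.1019 0.01  ] 0.1859541213027013 0.1676846600115679 8.232903011042549 8.4607806521527
[[0.5751, 0.1854, 0.013], [0.596, 0.0422, 0.013], [0.4313, 0.018, 0.013], [0.4105, 0.1616, 0.013]] [0.5032 0.1018 0.013 ] 0.1663612645545519 0.14493611948849006 8.288339577059475 8.262656712099286
(286.90384615384613, 194.21153846153845) (np.float64(286.3333333333333), np.float64(194.88888888888889)) 9 (272.25, 218.91666666666666) (np.float64(272.6666666666667), np.float64(219.66666666666666)) 3
ball [0.5654 0.0303 0.1663] 0.0004533427794778983 [0.5652 0.0301 0.168 ]
th 8.27549814457938 O [ 0.5048  0.0508 -0.0017] plate centre in feeder [0.0057 0.0507 0.0147]
```

```bash
python3 -m jog '[[[0,0,0.032],[0,0,-0.35],0],[[0,0,0.032],[0,0,-0.35],0],[[0,0,0.032],[0,0,-0.35],0]]'
for i in 1 2 3 4; do python3 -m jog '[[[0,0,0],[0.95,-1,0],0],[[0,0,0],[0.95,-1,0],0],[[0,0,0],[0.95,-1,0],0],[[0,0,0],[0.95,-1,0],0],[[0,0,0],[0.95,-1,0],0]]'; done
```

```text
clock: 0.45
ee_pos: [0.1395, -0.5588, 0.2428]
ee_rot: [[0.989, 0.145, 0.0], [0.145, -0.989, -0.003], [-0.0, 0.003, -1.0]]
contact_force: [-0.5, 0.6, 0.1]
finger_gap: 0.0513
clock: 0.87
ee_pos: [0.2204, -0.4428, 0.2421]
ee_rot: [[0.989, 0.149, 0.001], [0.149, -0.989, -0.001], [0.001, 0.001, -1.0]]
contact_force: [-0.5, -0.5, 0.0]
finger_gap: 0.0
clock: 1.28
ee_pos: [0.3005, -0.3277, 0.2416]
ee_rot: [[0.988, 0.153, 0.001], [0.153, -0.988, -0.0], [0.001, 0.0, -1.0]]
contact_force: [-0.5, 0.0, 0.3]
finger_gap: 0.0001
clock: 1.7
ee_pos: [0.3805, -0.2136, 0.2414]
ee_rot: [[0.988, 0.157, 0.002], [0.157, -0.988, 0.0], [0.002, 0.0, -1.0]]
contact_force: [0.1, -1.1, 0.4]
finger_gap: 0.0002
clock: 2.12
ee_pos: [0.4606, -0.1, 0.2409]
ee_rot: [[0.987, 0.16, 0.002], [0.16, -0.987, -0.0], [0.002, 0.001, -1.0]]
contact_force: [-1.1, -1.3, 0.0]
finger_gap: 0.0002
```

```bash
python3 -m jog '[[[0,0,0.005],[0.45,-0.5,0],0],[[0,0,0.005],[0.75,-1,0],0],[[0,0,0.005],[0.75,-1,0],0],[[0,0,0.005],[0.75,-1,0],0],[[0,0,0.005],[0.75,-1,0],0]]'
cat >> h.py <<'E'
th=np.radians(8.28);O=np.array([.5048,.0508,0]);Rf=np.array([[np.cos(th),-np.sin(th),0],[np.sin(th),np.cos(th),0],[0,0,1]])
def W(*p): return O+Rf@np.array(p)/1000
def go(*p):
    s=robot.get_state();E=np.array(s['ee_rot']);Rt=np.column_stack([Rf[:,0],-Rf[:,1],[0,0,-1]])
    w=cv2.Rodrigues(E.T@Rt)[0].ravel()/np.pi
    print('now feeder',(Rf.T@(s['ee_pos']-O)*1000).round(1),'shift',(E.T@(W(*p)-s['ee_pos'])/.1).round(3),'turn',w.round(4))
E
python3 - <<'E'
from h import *
go(26,-32,158)
w=grab('wrist','w1.png');print((-w['R'].T@w['t']).round(3),proj(w,[W(57,-29,168),W(57,0,126),W(-16,-46,121.6)]).round(0).tolist())
E
```

```text
clock: 2.53
ee_pos: [0.5194, 0.0093, 0.2403]
ee_rot: [[0.989, 0.146, 0.001], [0.146, -0.989, -0.002], [0.001, 0.002, -1.0]]
contact_force: [-0.8, 0.5, -0.7]
finger_gap: -0.0001
now feeder [  8.5 -43.1 240.3] shift [ 0.175 -0.113  0.823] turn [ 0.0007 -0.0002  0.0006]
[0.594 0.02  0.408] [[255.0, 144.0], [223.0, 138.0], [279.0, 221.0]]
```

View pics/w1.png

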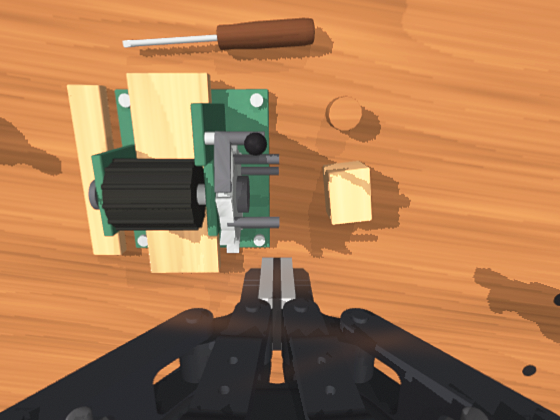

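```bash
python3 -m jog '[[[0,0,0],[0.17,-0.11,0.3],0],[[0,0,0],[0.17,-0.11,0.82],0],[[0,0,0],[0.17,-0.11,0.82],0],[[0,0,0],[0.17,-0.11,0.82],0],[[0,0,0],[0.17,-0.11,0.82],0]]'
python3 -m jog '[[[0,0,0],[0.06,0,0],0],[[0,0,0],[0.12,0,0],0],[[0,0,0],[0.18,0,0],0],[[0,0,0],[0.24,0,0.02],0],[[0,0,0],[0.30,0,0.03],0]]'
python3 -m jog '[[[0,0,0],[0.06,0,0.02],0],[[0,0,0],[0.12,0,0.05],0],[[0,0,0],[0.18,0,0.08],0],[[0,0,0],[0.24,0,0.11],0],[[0,0,0],[0.28,0,0.13],0]]'
python3 - <<'E'
from h import *
go(30,-32,190)
f=grab('scene');cv2.imwrite('pics/s2.png',cv2.resize(f['pixels'][165:275,220:370,::-1],None,fx=5,fy=5,interpolation=cv2.INTER_CUBIC))
print(((proj(f,[W(57+42*np.sin(t),-29,126+42*np.cos(t)) for t in(.5,.8,1,1.35)])-[220,165])*5).round(0).tolist())
E
```

```text
clock: 3.0
ee_pos: [0.5338, 0.0194, 0.1588]
ee_rot: [[0.99, 0.142, -0.0], [0.142, -0.99, -0.003], [-0.001, 0.003, -1.0]]
contact_force: [0.4, -0.3, 0.5]
finger_gap: -0.0002
clock: 3.42
ee_pos: [0.5647, 0.0238, 0.1565]
ee_rot: [[0.99, 0.142, 0.001], [0.142, -0.99, -0.004], [0.001, 0.004, -1.0]]
contact_force: [-0.1, 0.0, 0.1]
finger_gap: -0.0001
clock: 3.83
ee_pos: [0.5931, 0.0279, 0.1427]
ee_rot: [[0.99, 0.142, 0.001], [0.142, -0.99, -0.004], [0.0, 0.004, -1.0]]
contact_force: [0.1, 0.1, -0.4]
finger_gap: 0.0002
now feeder [ 84.  -35.4 142.7] shift [-0.54  -0.031 -0.473] turn [ 0.0012 -0.0001 -0.0006]
[[352.0, 175.0], [362.0, 199.0], [367.0, 216.0], [373.0, 247.0]]
```

View pics/s2.png

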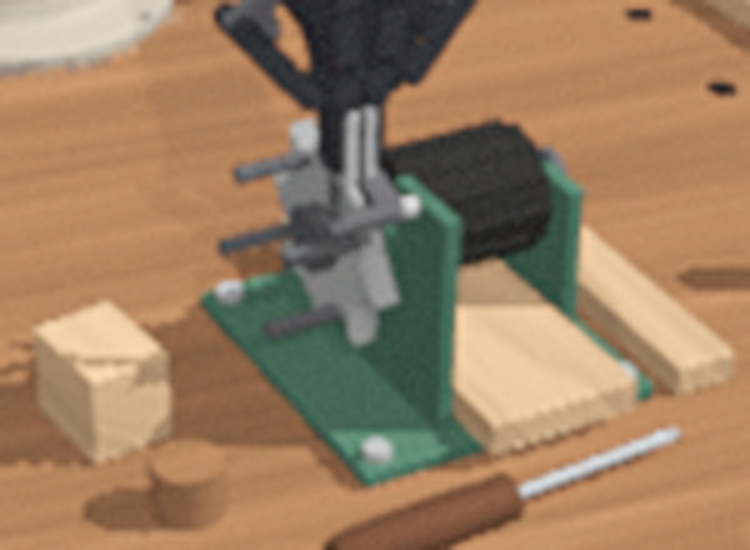

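The picture shows the finger at the lever, about (360,190), but the ball is hidden. I'll check with the wrist view before moving.

```bash
python3 - <<'E'
from h import *
f=grab('wrist');cv2.imwrite('pics/w3.png',cv2.resize(f['pixels'][120:400,150:450,::-1],None,fx=2,fy=2))
print(robot.get_state()['clock'])
for t in(0,.5,.8,1,1.35): print(t,((proj(f,[W(57+42*np.sin(t),-29,126+42*np.cos(t))])-[150,120])*2).round(0).tolist())
E
```

```text
3.9333
0 [[225.0, 409.0]]
0.5 [[225.0, 325.0]]
0.8 [[225.0, 274.0]]
1 [[226.0, 244.0]]
1.35 [[227.0, 206.0]]
```

View pics/w3.png

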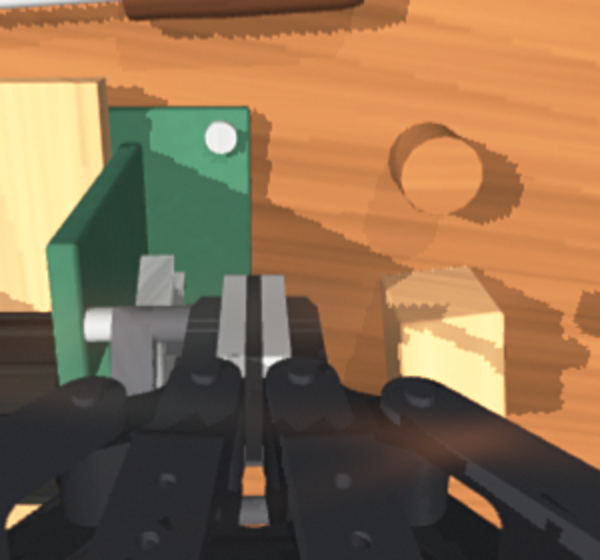

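The ball isn't ahead of the finger, so the push may have missed it. I'll rise straight up and look again.

```bash
python3 - <<'E'
from h import *
f=grab('wrist');print(((proj(f,[W(84,-35.4,142.7),W(95,-35.4,142.7),W(73,-35.4,142.7)])-[150,120])*2).round(0).tolist())
E
python3 -m jog '[[[0,0,0],[0,0,-0.3],0],[[0,0,0],[0,0,-0.7],0],[[0,0,0],[-0.6,0,-0.8],0],[[0,0,0],[-0.9,0,-0.8],0],[[0,0,0],[-0.9,0,-0.8],0]]'
python3 - <<'E'
from h import *
go(26,-32,158)
f=grab('wrist');s=grab('scene')
a=cv2.resize(f['pixels'][90:270,160:310],None,fx=2.6,fy=2.6);b=cv2.resize(s['pixels'][165:275,240:330],None,fx=4.25,fy=4.25,interpolation=cv2.INTER_CUBIC)
cv2.imwrite('pics/m4.png',np.hstack([a,b])[:,:,::-1])
print([((proj(f,[W(57+42*np.sin(t),-29,126+42*np.cos(t))])-[160,90])*2.6).round(0).tolist() for t in(0,.5,1,1.35)])
E
```

```text
[[251.0, 261.0], [251.0, 223.0], [251.0, 299.0]]
clock: 4.4
ee_pos: [0.4965, 0.0151, 0.224]
ee_rot: [[0.99, 0.142, -0.004], [0.142, -0.99, -0.004], [-0.005, 0.003, -1.0]]
contact_force: [-0.6, -0.1, -0.5]
finger_gap: -0.0003
now feeder [-13.3 -34.1 224. ] shift [ 0.397 -0.024  0.658] turn [ 0.0011  0.0016 -0.0006]
[[[279.0, 56.0]], [[278.0, -32.0]], [[279.0, -93.0]], [[280.0, -110.0]]]
```

View pics/m4.png

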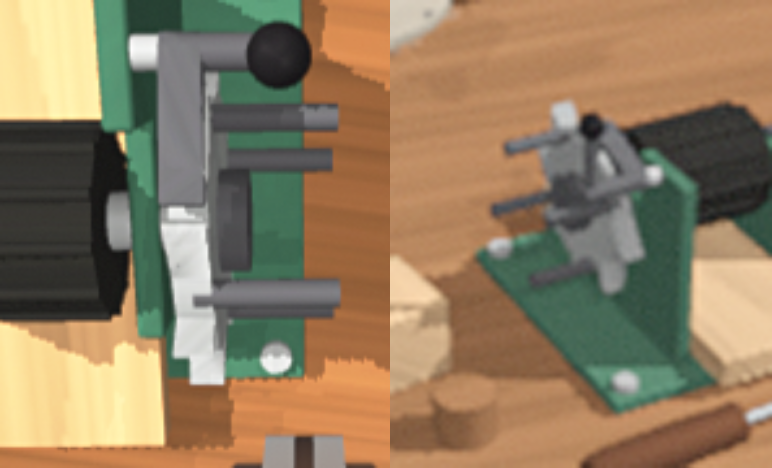

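```bash
python3 - <<'E'
from h import *
s=grab('scene');f=grab('wrist')
print('s2 coords of tip pts',((proj(s,[W(x,-35.4,z) for x in(73,84,95) for z in(142.7,152.7,162.7,172.7)])-[220,165])*5).round(0).tolist())
st=robot.get_state();E=np.array(st['ee_rot']);c=-f['R'].T@f['t']
print('cam in tool',E.T@(c-st['ee_pos']),'axes',(E.T@f['R'].T).round(2).tolist(),f['fx'])
o,d=ray(f,(277,258.5));d=E.T@d;o=E.T@(o-st['ee_pos'])
for x in(-11,-5,0,5,11):
  print(x,(o+d*(x-o[0])/d[0]).round(4)) if 0 else print(x,(o+d*(x/1000-o[0])/d[0]).round(4))
E
```

```text
s2 coords of tip pts [[335.0, 212.0], [335.0, 193.0], [335.0, 174.0], [335.0, 155.0], [346.0, 222.0], [346.0, 204.0], [346.0, 185.0], [347.0, 165.0], [358.0, 233.0], [358.0, 214.0], [358.0, 195.0], [358.0, 176.0]]
cam in tool [ 0.07431917  0.00038034 -0.16778868] axes [[0.0, -0.95, -0.3], [1.0, 0.0, -0.0], [0.0, -0.3, 0.95]] 340.48617694701676
-11 [-0.011   0.0007  0.0115]
-5 [-0.005   0.0006 -0.0011]
0 [ 0.      0.0006 -0.0116]
5 [ 0.005   0.0006 -0.0221]
11 [ 0.011   0.0006 -0.0347]
```

Both cameras agree that the visible fingertips sit about 25 mm above the reported TCP, so the finger passed over the ball. I'll retry about 25 mm lower and stop partway to check.

```bash
python3 -m jog '[[[0,0,0],[0.38,-0.02,0.3],0],[[0,0,0],[0.38,-0.02,0.6],0],[[0,0,0],[0.38,-0.02,0.91],0],[[0,0,0],[0.38,-0.02,0.91],0],[[0,0,0],[0.38,-0.02,0.91],0]]'
python3 -m jog '[[[0,0,0],[0.08,-0.03,0],0],[[0,0,0],[0.16,-0.03,0],0],[[0,0,0],[0.24,-0.03,0],0],[[0,0,0],[0.32,-0.03,0],0],[[0,0,0],[0.40,-0.03,0.0],0]]'
python3 - <<'E'
from h import *
go(88,-31,120)
f=grab('wrist');s=grab('scene')
a=cv2.resize(f['pixels'][90:300,160:340],None,fx=2.2,fy=2.2);b=cv2.resize(s['pixels'][165:275,240:330],None,fx=4.2,fy=4.2,interpolation=cv2.INTER_CUBIC)
cv2.imwrite('pics/m5.png',np.hstack([a,b])[:,:,::-1])
print([((proj(f,[W(57+42*np.sin(t),-29,126+42*np.cos(t))])-[160,90])*2.2).round(0).tolist() for t in(0,.5,.8,1,1.35)])
E
```

```text
clock: 5.02
ee_pos: [0.5414, 0.0225, 0.1306]
ee_rot: [[0.99, 0.142, -0.002], [0.142, -0.99, -0.003], [-0.003, 0.003, -1.0]]
contact_force: [1.0, 0.5, 0.9]
finger_gap: 0.0
clock: 5.43
ee_pos: [0.5824, 0.0313, 0.1316]
ee_rot: [[0.99, 0.142, 0.0], [0.142, -0.99, -0.003], [-0.0, 0.003, -1.0]]
contact_force: [0.3, -0.7, 0.4]
finger_gap: 0.0
now feeder [ 73.9 -30.5 131.6] shift [0.141 0.004 0.116] turn [ 0.0011  0.     -0.0006]
[[[247.0, 504.0]], [[247.0, 403.0]], [[247.0, 343.0]], [[247.0, 308.0]], [[247.0, 264.0]]]
```

View pics/m5.png

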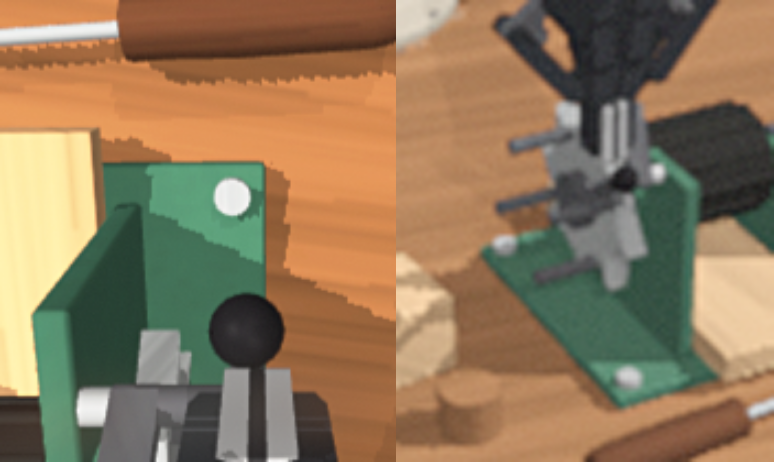

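The ball is now at (247,330) in the wrist view, a pawl angle of about 0.87. I'll keep pushing and lower as I go.

```bash
python3 -m jog '[[[0,0,0],[0.06,0,0.04],0],[[0,0,0],[0.12,0,0.09],0],[[0,0,0],[0.16,0,0.12],0],[[0,0,0],[0.16,0,0.12],0],[[0,0,0],[0.16,0,0.12],0]]'
python3 - <<'E'
from h import *
go(-45,-35,180)
f=grab('wrist')
g=f['pixels'].max(2);P=proj(f,[W(57+42*np.sin(t),-29,126+42*np.cos(t)) for t in(.9,1.1,1.2,1.35)]);print(P.round(0).tolist())
m=(g<35).astype(np.uint8);n,l,st,c=cv2.connectedComponentsWithStats(m)
for i in range(1,n):
  if st[i,4]>150: print(st[i].tolist(),c[i].round(1))
E
```

```text
clock: 5.95
ee_pos: [0.5986, 0.0335, 0.1186]
ee_rot: [[0.99, 0.142, -0.0], [0.142, -0.99, -0.003], [-0.001, 0.003, -1.0]]
contact_force: [0.1, 0.8, -0.3]
finger_gap: 0.0002
now feeder [ 90.3 -30.7 118.6] shift [-1.353  0.048 -0.613] turn [ 0.001   0.0003 -0.0005]
[[272.0, 283.0], [272.0, 267.0], [272.0, 260.0], [272.0, 251.0]]
[248, 336, 57, 84, 1124] [280.1 394.4]
[308, 368, 93, 52, 1691] [369.7 400.8]
[154, 376, 38, 38, 464] [167.1 394.2]
[476, 395, 57, 25, 501] [504.7 410.7]
[180, 403, 69, 17, 562] [212.8 414.7]
```

```bash
python3 -m jog '[[[0,0,0],[0,0,-0.3],0],[[0,0,0],[0,0,-0.6],0],[[0,0,0],[-0.4,0,-0.61],0],[[0,0,0],[-0.8,0,-0.61],0],[[0,0,0],[-1,0.03,-0.61],0]]'
python3 -m jog '[[[0,0,0],[-0.36,0,0],0],[[0,0,0],[-0.36,0,0],0],[[0,0,0],[-0.36,0,0],0]]'
python3 - <<'E'
from h import *
go(-43,-34,100)
f=grab('wrist');s=grab('scene')
a=cv2.resize(f['pixels'][0:270,160:330],None,fx=1.8,fy=1.8);b=cv2.resize(s['pixels'][155:275,240:330],None,fx=4.05,fy=4.05,interpolation=cv2.INTER_CUBIC)
cv2.imwrite('pics/m6.png',np.hstack([a,b])[:,:,::-1])
q=lambda p:((proj(f,[p])-[160,0])*1.8).round(0).tolist()
print([q(W(57+42*np.sin(t),-29,126+42*np.cos(t))) for t in(0,1,1.35)])
for w in(-.12,-.05,0): A=np.radians(20)-w;print('pin tip',w,q(W(-40*np.sin(A),-46,85+40*np.cos(A))))
E
```

```text
clock: 6.42
ee_pos: [0.495, 0.0167, 0.1802]
ee_rot: [[0.99, 0.143, -0.004], [0.143, -0.99, -0.003], [-0.004, 0.002, -1.0]]
contact_force: [-0.8, -0.1, -0.1]
finger_gap: -0.0004
clock: 6.67
ee_pos: [0.457, 0.0116, 0.1806]
ee_rot: [[0.99, 0.142, -0.004], [0.142, -0.99, -0.003], [-0.005, 0.002, -1.0]]
contact_force: [0.8, 0.0, -0.4]
finger_gap: 0.0002
now feeder [-53.  -31.9 180.6] shift [0.104 0.019 0.806] turn [ 0.0008  0.0015 -0.0006]
[[[196.0, 47.0]], [[196.0, -82.0]], [[197.0, -86.0]]]
pin tip -0.12 [[246.0, 299.0]]
pin tip -0.05 [[246.0, 293.0]]
pin tip 0 [[246.0, 288.0]]
```

View pics/m6.png

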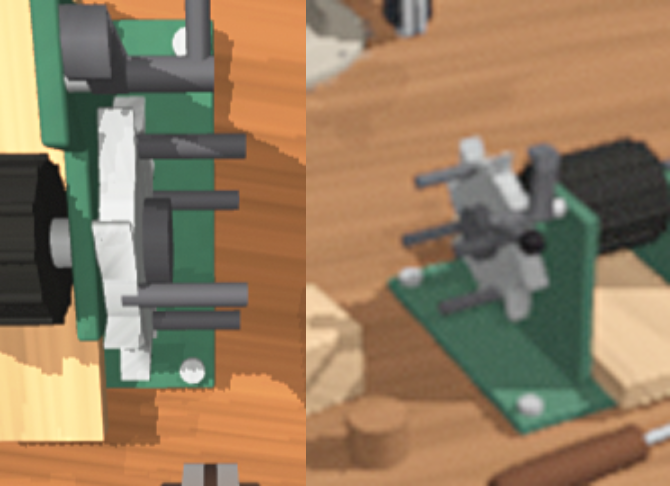

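The pawl is thrown back, with its arm upright and the ball low at +x. The wheel reads about -0.05. Next I'll push the top pin.

```bash
python3 -m jog '[[[0,0,0],[0.1,0.06,0.3],0],[[0,0,0],[0.1,0.06,0.6],0],[[0,0,0],[0.1,0.06,0.95],0],[[0,0,0],[0.1,0.06,0.95],0],[[0,0,0],[0.1,0.06,0.95],0]]'
python3 -m jog '[[[0,0,0],[0.05,0,0],0],[[0,0,0],[0.1,0,0],0],[[0,0,0],[0.15,0,0],0],[[0,0,0],[0.19,0,0],0],[[0,0,0],[0.23,0,0],0]]'
python3 -m jog '[[[0,0,0],[0.04,0,0],0],[[0,0,0],[0.08,0,0],0],[[0,0,0],[0.12,0,0],0],[[0,0,0],[0.12,0,0],0],[[0,0,0],[0.12,0,0],0]]'
python3 - <<'E'
from h import *
go(-3,-38,85)
E
```

```text
clock: 7.18
ee_pos: [0.4705, 0.0069, 0.0847]
ee_rot: [[0.99, 0.143, -0.006], [0.143, -0.99, -0.003], [-0.006, 0.002, -1.0]]
contact_force: [0.3, 0.5, 1.1]
finger_gap: 0.0002
clock: 7.6
ee_pos: [0.4924, 0.0101, 0.0863]
ee_rot: [[0.99, 0.144, -0.008], [0.144, -0.99, -0.003], [-0.008, 0.002, -1.0]]
contact_force: [-5.6, -0.6, 5.0]
finger_gap: -0.0001
clock: 8.02
ee_pos: [0.5053, 0.0119, 0.0872]
ee_rot: [[0.99, 0.144, -0.006], [0.144, -0.99, -0.003], [-0.006, 0.002, -1.0]]
contact_force: [-2.3, 0.4, 1.4]
finger_gap: -0.0001
now feeder [ -5.1 -38.5  87.2] shift [ 0.021 -0.005  0.022] turn [ 0.0008  0.002  -0.0001]
```

```bash
python3 -m jog '[[[0,0,0],[-0.2,0,0],0],[[0,0,0],[-0.4,0,0],0],[[0,0,0],[-0.45,0,-0.4],0],[[0,0,0],[-0.45,0,-0.8],0],[[0,0,0],[-0.45,0,-0.95],0]]'
python3 - <<'E'
from h import *
go(-3,-38,85)
f=grab('wrist')
cv2.imwrite('pics/m7.png',cv2.resize(f['pixels'][40:270,180:330],None,fx=2.6,fy=2.6)[:,:,::-1])
q=lambda p:((proj(f,[p])-[180,40])*2.6)[0].round(0).tolist()
for w in(.4,.5,.6,.7,.8):
  print(w,[q(W(-40*np.sin(A),-46,85+40*np.cos(A))) for A in np.radians([20,110,-70])-w])
E
```

```text
clock: 8.43
ee_pos: [0.4654, 0.0053, 0.1878]
ee_rot: [[0.99, 0.143, 0.006], [0.143, -0.99, -0.005], [0.006, 0.005, -1.0]]
contact_force: [0.7, 0.0, 1.3]
finger_gap: -0.0003
now feeder [-45.6 -39.3 187.8] shift [ 0.42  -0.019  1.031] turn [ 0.0017 -0.0018 -0.0002]
0.4 [[274.0, 279.0], [269.0, 401.0], [270.0, 130.0]]
0.5 [[274.0, 263.0], [269.0, 402.0], [270.0, 132.0]]
0.6 [[274.0, 248.0], [270.0, 403.0], [270.0, 136.0]]
0.7 [[274.0, 232.0], [270.0, 403.0], [269.0, 140.0]]
0.8 [[274.0, 217.0], [270.0, 401.0], [269.0, 146.0]]
```

View pics/m7.png

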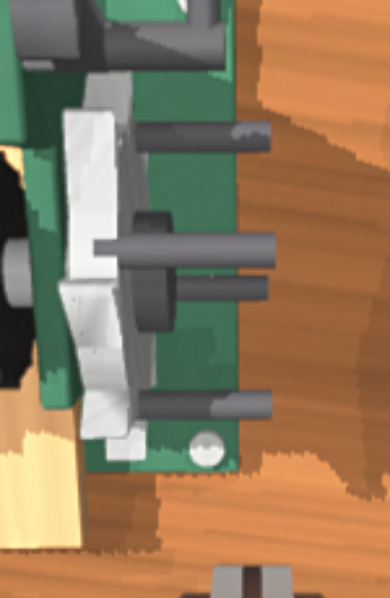

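The top pin at row 249 gives a wheel reading of about 0.60, just inside the seating range. I'll push about 3 mm more to reach about 0.68.

```bash
python3 -m jog '[[[0,0,0],[0.29,0,0.1],0],[[0,0,0],[0.29,0,0.4],0],[[0,0,0],[0.29,0,0.8],0],[[0,0,0],[0.29,0,1],0],[[0,0,0],[0.29,0,1],0]]'
python3 - <<'E'
from h import *
go(-2,-38,87)
E
```

```text
clock: 8.9
ee_pos: [0.4943, 0.0092, 0.0857]
ee_rot: [[0.99, 0.143, 0.003], [0.143, -0.99, -0.004], [0.003, 0.005, -1.0]]
contact_force: [-1.0, 0.8, 0.0]
finger_gap: 0.0
now feeder [-16.4 -39.7  85.7] shift [ 0.144 -0.017 -0.013] turn [ 0.0014 -0.0009 -0.0002]
```

```bash
python3 -m jog '[[[0,0,0],[0.05,0,0],0],[[0,0,0],[0.09,0,0],0],[[0,0,0],[0.12,0,0],0],[[0,0,0],[0.145,0,0],0],[[0,0,0],[0.145,0,0],0]]'
python3 - <<'E'
from h import *
go(-2,-38,87)
E
```

```text
clock: 9.32
ee_pos: [0.5087, 0.0109, 0.0864]
ee_rot: [[0.99, 0.144, 0.003], [0.144, -0.99, -0.005], [0.003, 0.005, -1.0]]
contact_force: [-4.0, -1.1, 0.7]
finger_gap: 0.0001
now feeder [ -1.9 -40.   86.4] shift [-0.001 -0.02  -0.006] turn [ 0.0017 -0.0008 -0.0001]
```

```bash
python3 -m jog '[[[0,0,0],[-0.08,0,0],0],[[0,0,0],[-0.08,0,-0.3],0],[[0,0,0],[-0.08,0,-0.7],0],[[0,0,0],[-0.3,0,-1],0],[[0,0,0],[-0.3,0,-1],0]]'
python3 - <<'E'
from h import *
go(88,2,195)
f=grab('wrist');cv2.imwrite('pics/w8.png',f['pixels'][:,:,::-1])
for w in(.55,.6,.65,.7,.75,.8):
  print(w,[proj(f,[W(-40*np.sin(A),-46,85+40*np.cos(A))])[0].round(1).tolist() for A in np.radians([20,110,-70])-w])
x=proj(f,[W(-13,-36,122)])[0];u=int(x[0]);print(u)
g=f['pixels'].astype(int);sat=(g.max(2)-g.min(2));
for v in range(80,215): 
    r=sat[v,u-2:u+3].mean()
    if r<30: print(v,round(r),round(g[v,u-2:u+3].mean()),end=' | ')
E
```

```text
clock: 9.73
ee_pos: [0.4808, 0.0068, 0.1934]
ee_rot: [[0.989, 0.144, 0.016], [0.144, -0.99, -0.006], [0.015, 0.009, -1.0]]
contact_force: [-0.1, -0.3, -0.8]
finger_gap: -0.0002
now feeder [-30.  -40.1 193.4] shift [ 1.18  -0.421 -0.002] turn [ 0.0027 -0.0049 -0.0001]
0.55 [[283.4, 161.1], [282.0, 212.7], [282.0, 113.8]]
0.6 [[283.4, 158.2], [282.1, 212.9], [281.9, 114.4]]
0.65 [[283.4, 155.4], [282.1, 212.9], [281.9, 115.0]]
0.7 [[283.4, 152.5], [282.2, 212.9], [281.8, 115.8]]
0.75 [[283.4, 149.7], [282.2, 212.7], [281.8, 116.7]]
0.8 [[283.3, 146.9], [282.3, 212.3], [281.7, 117.6]]
269
110 22 76 | 111 3 76 | 112 3 82 | 113 3 88 | 114 3 93 | 115 2 96 | 116 1 91 | 117 2 83 | 118 2 78 | 119 3 73 | 120 5 67 | 149 3 99 | 150 4 111 | 151 5 119 | 152 4 124 | 153 3 128 | 154 3 129 | 155 4 124 | 156 4 119 | 157 2 113 | 158 2 106 | 159 3 96 | 160 3 81 | 161 25 76 | 167 3 69 | 168 4 76 | 169 3 84 | 170 4 88 | 171 4 89 | 172 2 86 | 173 2 82 | 174 4 78 | 175 4 71 | 208 11 82 | 209 3 100 | 210 4 113 | 211 4 121 | 212 6 127 | 213 4 128 | 214 3 125 |
```

The wheel reads about 0.66, well inside 0.58–0.79. Next I'll go to the +x side of the thrown-back pawl arm.

```bash
python3 -m jog '[[[0.003,-0.005,0],[0,0,-0.1],0],[[0.003,-0.005,0],[0.3,-0.2,-0.1],0],[[0.003,-0.005,0],[0.6,-0.42,-0.1],0],[[0.003,-0.005,0],[0.95,-0.42,-0.1],0],[[0.003,-0.005,0],[1,-0.42,-0.1],0]]'
python3 -m jog '[[[0,0,0],[0.2,0,0],0],[[0,0,0],[0.2,0,0],0],[[0,0,0],[0.2,0,0],0]]'
python3 - <<'E'
from h import *
go(90,2,122)
E
```

```text
clock: 10.2
ee_pos: [0.5795, 0.0647, 0.2009]
ee_rot: [[0.989, 0.145, 0.004], [0.145, -0.989, 0.003], [0.004, -0.002, -1.0]]
contact_force: [0.6, -0.7, -0.4]
finger_gap: -0.0
clock: 10.45
ee_pos: [0.5996, 0.0677, 0.1998]
ee_rot: [[0.989, 0.145, 0.003], [0.145, -0.989, 0.003], [0.003, -0.002, -1.0]]
contact_force: [-0.4, 0.4, 0.5]
finger_gap: -0.0005
now feeder [ 96.3   3.1 199.8] shift [-0.065  0.012  0.778] turn [-0.0008 -0.001   0.0004]
```

```bash
python3 -m jog '[[[0,0,0],[-0.05,0.01,0.3],0],[[0,0,0],[-0.05,0.01,0.6],0],[[0,0,0],[-0.05,0.01,0.78],0],[[0,0,0],[-0.05,0.01,0.78],0],[[0,0,0],[-0.05,0.01,0.78],0]]'
python3 -m jog '[[[0,0,0],[-0.07,0,0],0],[[0,0,0],[-0.14,0,0],0],[[0,0,0],[-0.21,0,0],0],[[0,0,0],[-0.27,0,0],0],[[0,0,0],[-0.32,0,0],0]]'
python3 -m jog '[[[0,0,0],[-0.04,0,0],0],[[0,0,0],[-0.08,0,0],0],[[0,0,0],[-0.12,0,0],0],[[0,0,0],[-0.12,0,0],0],[[0,0,0],[-0.12,0,0],0]]'
python3 - <<'E'
from h import *
go(90,0,195)
f=grab('wrist');P=proj(f,[W(57+42*np.sin(t),-29,126+42*np.cos(t)) for t in(0,.3,.6,.9,1.35)]);print(P.round(0).tolist())
for u,v in P.round().astype(int):
    if v<418: print(f['pixels'][v-1:v+2,u-1:u+2].reshape(-1,3).mean(0).round(0))
E
```

```text
clock: 10.87
ee_pos: [0.5936, 0.066, 0.1212]
ee_rot: [[0.989, 0.145, 0.0], [0.145, -0.989, 0.003], [0.001, -0.003, -1.0]]
contact_force: [0.8, 0.1, 0.8]
finger_gap: -0.0003
clock: 11.28
ee_pos: [0.5611, 0.0612, 0.1221]
ee_rot: [[0.989, 0.145, 0.001], [0.145, -0.989, 0.003], [0.002, -0.003, -1.0]]
contact_force: [0.3, 0.2, 0.1]
finger_gap: -0.0001
clock: 11.7
ee_pos: [0.5492, 0.0595, 0.1221]
ee_rot: [[0.989, 0.145, 0.002], [0.145, -0.989, 0.003], [0.002, -0.003, -1.0]]
contact_force: [-0.4, -0.4, -0.3]
finger_gap: -0.0001
now feeder [ 45.2   2.2 122.1] shift [ 0.449  0.02  -0.728] turn [-0.0009 -0.0006  0.0003]
[[354.0, 271.0], [355.0, 241.0], [354.0, 209.0], [351.0, 181.0], [344.0, 156.0]]
[71. 59. 54.]
[151.  97.  59.]
[151.  97.  57.]
[216. 139.  83.]
[204. 131.  78.]
```

```bash
python3 -m jog '[[[0,0,0],[0,0,-0.3],0],[[0,0,0],[0,0,-0.6],0],[[0,0,0],[0,0,-0.9],0],[[0,0,0],[-0.3,0.2,-1],0],[[0,0,0],[-0.6,0.36,-1],0]]'
python3 -m jog '[[[0,0,0],[-0.05,0,0],0],[[0,0,0],[-0.05,0,0],0],[[0,0,0],[-0.05,0,0],0],[[0,0,0],[-0.05,0,0],0]]'
python3 - <<'E'
from h import *
go(-13,-34,224)
f=grab('wrist');s=grab('scene')
a=cv2.resize(f['pixels'][70:270,170:320],None,fx=2.6,fy=2.6);b=cv2.resize(s['pixels'][165:285,235:325],None,fx=4.3334,fy=4.3334,interpolation=cv2.INTER_CUBIC)
cv2.imwrite('pics/m9.png',np.hstack([a,b])[:,:,::-1])
q=lambda p:((proj(f,[p])-[170,70])*2.6)[0].round(0).tolist()
print([q(W(57+42*np.sin(t),-29,126+42*np.cos(t))) for t in(0,.1,.2,.35,1.35)])
for w in(.55,.6,.65,.7,.75,.8): print(w,[q(W(-40*np.sin(A),-46,85+40*np.cos(A))) for A in np.radians([20,-70])-w])
print([((proj(s,[W(57+42*np.sin(t),-29,126+42*np.cos(t))])[0]-[235,165])*4.333).round(0).tolist() for t in(0,.1,.2,.35)])
E
```

```text
clock: 12.17
ee_pos: [0.4984, 0.0142, 0.225]
ee_rot: [[0.989, 0.147, 0.009], [0.147, -0.989, 0.002], [0.01, -0.0, -1.0]]
contact_force: [-0.3, -0.2, 0.4]
finger_gap: -0.0002
clock: 12.5
ee_pos: [0.4944, 0.0139, 0.2247]
ee_rot: [[0.989, 0.147, 0.01], [0.147, -0.989, 0.002], [0.01, -0.001, -1.0]]
contact_force: [-1.1, 0.6, 0.0]
finger_gap: 0.0003
now feeder [-15.6 -35.  224.7] shift [ 0.026 -0.01   0.008] turn [-0.0002 -0.0032  0.001 ]
[[251.0, 101.0], [251.0, 83.0], [251.0, 65.0], [251.0, 39.0], [254.0, -61.0]]
0.55 [[312.0, 267.0], [308.0, 154.0]]
0.6 [[312.0, 261.0], [308.0, 155.0]]
0.65 [[312.0, 254.0], [308.0, 156.0]]
0.7 [[312.0, 248.0], [307.0, 157.0]]
0.75 [[312.0, 241.0], [307.0, 159.0]]
0.8 [[312.0, 235.0], [307.0, 161.0]]
[[222.0, 127.0], [226.0, 130.0], [229.0, 135.0], [235.0, 142.0]]
```

View pics/m9.png

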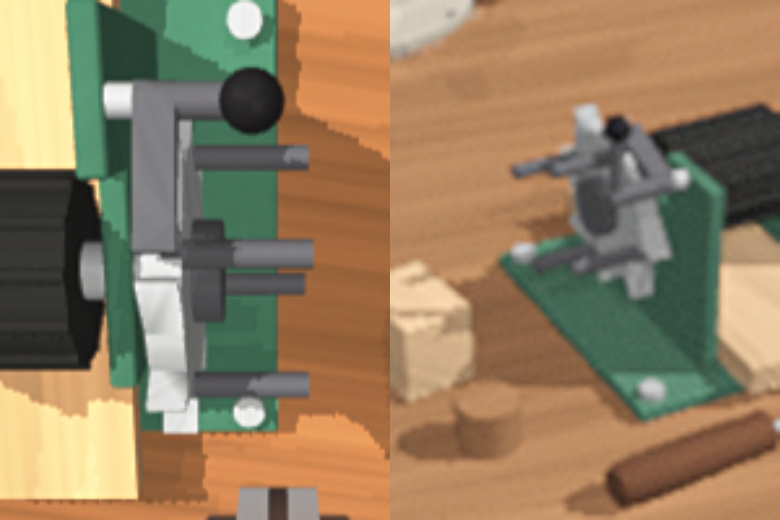

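The pawl is seated: the ball is at (251,100), against (251,101) predicted for an angle of 0. The wheel pin is at row 254, a reading of about 0.65. The robot is clear, and the block, plug and driver show no visible movement.

```bash
python3 -c "
from station import robot
print(robot.close_job())"
```

```text
the job is handed in; nothing more can be done
None
```

The wheel is back one notch with the pawl seated, and the job was handed in at about 12.6 s of the 51 s allowed.

- **What I did:** I pushed the thumb lever over until the pawl stayed thrown back. I then pushed the top pin to turn the wheel back one notch, in two pushes (about 0.60, then about 0.66). Last, I tipped the pawl back down from its +x side.
- **Last checks:** The ball was within 1 px of its expected seated position, so the pawl reads about 0. The wheel reads about 0.65, inside the 0.58–0.79 seating range. The gripper was clear of everything, and forces stayed under about 8 N at every reading.
- **Failed first try:** My first lever push passed over the ball and did nothing. In both camera views the closed fingertips sit about 25 mm above the reported TCP, which disagrees with the tool description. I lowered the later moves to suit, and they worked.
- **Not fully checked:** In the last pictures the block, plug and driver showed no visible movement. I didn't look again at the tin, bottle or far end of the slat, but the arm didn't go near them.

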